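Heat up the griddle and stand by with the turner

ROBOT

A 7-joint arm with a two-finger parallel gripper is mounted at the origin on the work surface. World frame = base frame: x ahead of the robot, y to its left, z up, the work surface at z = 0. Lengths are in m, angles in rad, forces in N, time in s.
With the tool pointing down it reaches from about 0.4 to 0.9 m from the base axis. Payload 5.6 kg.
Tool frame: the origin (TCP) lies at the very end of the fingers, on their centre line; the grasp point (between the pads) lies env.hold_point_z behind it (env.hold_point_z is the distance from the TCP to the grasp point, in m); z points along the fingers, y is the line along which they close (so a half turn about z gives the same grasp; the last joint's range is limited). The gripper opens to 92 mm and grips with 3 to 60 N. Pads are 20 mm wide; open, the fingers measure 128 mm over their backs; the gripper's body (75 mm by 189 mm) begins 69 mm behind the grasp point.
Start: joints at [-1.354, 0.468, -0.012, 1.603, 0.006, 1.071, -0.056], TCP at [0.167, 0.628, 0.215] pointing down, gripper open.
Joint ranges: [-2.53, 2.53], [-0.31, 2.02], [-1.57, 1.55], [0.28, 2.44], [-1.29, 4.43], [0.15, 1.84], [-2.92, 2.92]. Speed limits (rad/s): [2.57, 2.57, 3.14, 3.14, 3.14, 3.14, 3.14].

INTERFACE

Orientations are given as a 3x3 rotation matrix whose columns are the frame's x, y, z axes.
In Python, from station import telemetry, grab_frame, get_calibration, order, env gives the robot as it stands.
- The arm moves only by the tool arm_command, never from a script. Its argument "targets" is a list that holds one entry, the list of rows, each a list of 5 numbers: the finger opening in mm, from 0 to 91.9, then the shift along the tool's x, y, z in mm, then the turn about the tool's z in rad. A call has 1 to 10 rows; each row shifts and turns the commanded pose from where the row before left it, along the tool's axes as they then stand; what a row does not reach is not made up. A row lasts 1/12 s, in which the tool goes at most 41.7 mm and 7.16 degrees, less where a joint would pass 70% of its speed; a pose out of reach is approached as far as the arm can. A call with a gripper value outside its range is refused whole. The fingers move at their own pace and stop on an object; "force" is the grip in N (left out, the last holds). Time passes only in rows, so rows that do not move let the fingers close. It gives the time, the measured TCP pose, the force, the opening and the grip force at its end, in the units of the state.
- telemetry.get_obs(): the state, without advancing time (a new reading comes with each control period).
- grab_frame(name): name is "scene" or "top"; returns the picture (400x640x3 uint8, red, green, blue); there is no depth.
- get_calibration(name): a dict with "intrinsics" (3x3 intrinsics, pixels), "world_from_camera" (4x4, takes a point from camera to world coordinates). Camera axes: x right, y up, looking along -z (the intrinsics and any distortion apply to the point x, -y, -z); pixel columns grow to the right and rows downward; lengths in m; the calibration is good to about 2 mm. A picture is of the moment at which its call begins. get_calibration takes no time and is no camera call.
- order.close_job(): hands the job in; it is judged then, once.
The state is a dict: "time": time; "joint_positions": joint angles; "qd": joint speeds; "effort": joint torques, N m; "position": TCP position; "ee_rot": TCP orientation; "force": force on the tool from outside, world axes, zero at the start; "torque": the same for the moment, N m; "opening": finger opening in m; "grip_force": force on a finger pad.
Only numpy, scipy, OpenCV 4.12 (cv2) and the standard library are available. Lean on these libraries where they do the work, as an engineer would, in place of code of your own. Each camera call takes 0.05 s, during which the arm holds its last target. There are 200 camera calls.

TASK

On the griddle, turn the dial clockwise until its white pointer line is at the one long mark of the scale. Then draw the slotted turner out of its sloping holder, turn it level (blade flat) and hold it up with the middle of the blade over the dark griddle plate, at least 6 cm above it, ready to use. Finish while still holding it there steadily, with the dial still at the mark, and leave the bowl, shaker and bottle where they stand.

Things in the scene. Friction and masses are not known exactly. Their poses are not given: they have to be found in the camera images.
- griddle: Aluminium countertop griddle, 390 (x) x 320 (y) mm, fixed. Origin under its centre at counter height; x points from the dial side (near the robot) to the back, z up. Case top 80 mm above the counter; dark cooking plate 250 (x) x 300 (y), centred at x = 60, top at 90 mm; at the back, x = 190, a thin strip rises to 105 mm. Dial at x = -130, y = 60.
- dial (a joint): Dial angle, rad: 0 with the pointer along the griddle's -x, growing clockwise seen from above, range 0 to 3.6; starts at 0.5 to 1.4. Small marks every 0.4 from 0 to 2.8; the long mark is at 2.0. At q the pointer's direction is pi - q (counter-clockwise from x) in the griddle's frame. Friction 0.04 N m, stays where left.
- dial_grip (a point): On the dial's vertical axis at the height to grip, 117 mm above the counter. The dial: a black disc 44 mm across with an upright bar grip 42 mm long, 14 mm thick, rising from 92 to 124 mm above the counter; a white pointer line lies on top of one half of the bar. Grip the bar across its 14 mm.
- long_mark (a point): Middle of the long thick black mark (22 x 5 mm) on the griddle's top, 48 mm from the dial's axis; the other marks are only 7 mm long.
- plate_mid (a point): Centre of the top of the griddle's dark cooking plate (250 x 300 mm), 90 mm above the counter.
- holder: Sloping white sleeve on a black foot 150 x 100 mm, fixed. Origin under it at counter height; x points the way the handle leans (towards the robot). The sleeve rises along +x at 0.60 rad (34 deg) above level, 87 mm wide; mouth about 95 mm above the counter. Slot 71 mm wide, 8 mm high, round the turner's blade: draw the turner at least 130 mm along its own +x to free it.
- turner: Slotted turner, about 0.16 kg. Origin mid-handle; x along the handle away from the blade, z normal to the blade. Black handle 130 (x) x 24 (y) x 20 mm (z); neck 14 mm wide to x = -120; flat blade x = -120 to -210, 65 wide, 3 thick. Starts blade down in the holder, its x up the slope, origin 143 mm above the counter. Balances at x = -90; grip it across the 24 mm, near x = -30.
- blade_mid (a point): Middle of the turner's blade, at x = -165 mm in the turner's frame; axes as the turner's.
- bowl: Bystander: steel bowl, 110 mm across, 50 mm high; origin under its centre. Leave alone.
- shaker: Bystander: white shaker with steel cap, 48 mm across, 90 mm high; origin under its centre. Leave alone.
- sauce: Bystander: green sauce bottle, 56 mm across, 150 mm high; origin under its centre. Leave alone.
Not all that is in view belongs to the job. What is shaped like the holder but green or purple is not meant.

How it is judged:
By the outcome, as a careful person would: the job done as asked, in the order asked, and still so for the second after the job is handed in, while the arm keeps its last pose, push and grip.
It also fails if it takes over 48 s, if anything falls off the work surface, if the arm or the gripper's body presses on something with over 40 N, if the wrist force passes 120 N, or if a joint passes its speed limit or range.

## Working session

There is one attempt and no reset: what is moved stays moved. The work goes in short steps, Python scripts to look and compute and a tool call to move; the robot and the scene stay as the last step left them, time stands still between calls to the robot, and variables do not carry over. Pictures are saved under pics/ and viewed, at most 13 in all, crops included, and the job is handed in when it is done.

Besides the shell and the picture viewer there is one more tool, called after ">>>" as name(argument=value, ...) on one line, values as JSON. arm_command: Moves the arm, as the interface text tells. Its arguments: {"type":"object","properties":{"targets":{"type":"array","items":{"type":"array","items":{"type":"array","items":{"type":"number"}}}},"force":{"type":"number"}},"required":["targets"]}

```bash
mkdir -p pics; ls
python3 - <<'E'
from station import telemetry, grab_frame, get_calibration, order, env
import cv2
for n in("scene","top"):
    cv2.imwrite(f"pics/{n}0.png",grab_frame(n)[:,:,::-1]); c=get_calibration(n); print(n,c)
o=telemetry.get_obs(); print(o, env.hold_point_z)
E
```

```text
pics
scene {'intrinsics': array([[510.92703391,   0.        , 318.41902904],
       [  0.        , 510.92703391, 207.26393237],
       [  0.        ,   0.        ,   1.        ]]), 'world_from_camera': array([[-0.06357186, -0.80099716,  0.59528327,  1.36163106],
       [ 0.99797299, -0.04927748,  0.04026969,  0.02021412],
       [-0.00292185,  0.59663664,  0.80250619,  1.31786283],
       [ 0.        ,  0.        ,  0.        ,  1.        ]])}
top {'intrinsics': array([[406.62453336,   0.        , 311.83810438],
       [  0.        , 406.62453336, 195.44732014],
       [  0.        ,   0.        ,   1.        ]]), 'world_from_camera': array([[-4.34013720e-04,  9.84556798e-01, -1.75064911e-01,
         2.91069187e-01],
       [-9.99877416e-01,  2.31274678e-03,  1.54856336e-02,
        -2.37689041e-02],
       [ 1.56513667e-02,  1.75050172e-01,  9.84435103e-01,
         1.22865343e+00],
       [ 0.00000000e+00,  0.00000000e+00,  0.00000000e+00,
         1.00000000e+00]])}
{'time': 0.1, 'joint_positions': array([-1.35403929,  0.46826567, -0.01160138,  1.6034973 ,  0.00602854,
        1.07141633, -0.05628156]), 'qd': array([-1.48974360e-04, -1.55362538e-03, -4.18798830e-04, -2.72330955e-03,
        9.93245239e-04, -4.52225491e-05, -1.94110144e-03]), 'effort': array([ 3.93520613e-04, -5.21652746e+01, -1.28247021e-02, -2.44365531e+01,
       -5.67995303e-02,  1.40666321e-02,  7.49876654e-05]), 'position': array([0.16689201, 0.62768026, 0.21376499]), 'ee_rot': array([[-9.66443748e-01,  2.56878205e-01, -2.62978966e-04],
       [ 2.56878302e-01,  9.66442546e-01, -1.53048043e-03],
       [-1.38993005e-04, -1.54667683e-03, -9.99998794e-01]]), 'force': array([-0.32376329,  0.91996222, -0.42452073]), 'torque': array([-0.0342429 ,  0.01657761,  0.05460614]), 'grip_force': 0.0, 'opening': 0.09187694169331118} 0.0187
```

View pics/scene0.png

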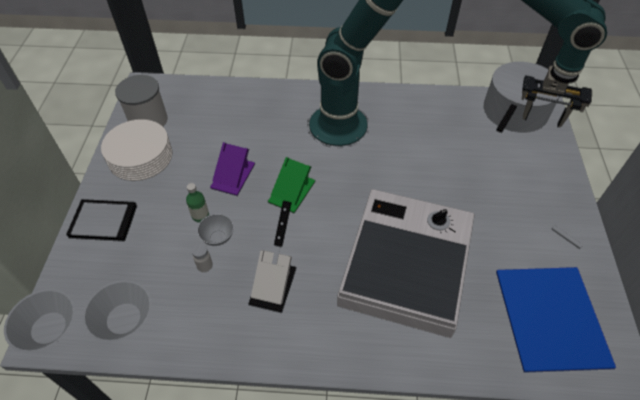

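View pics/top0.png

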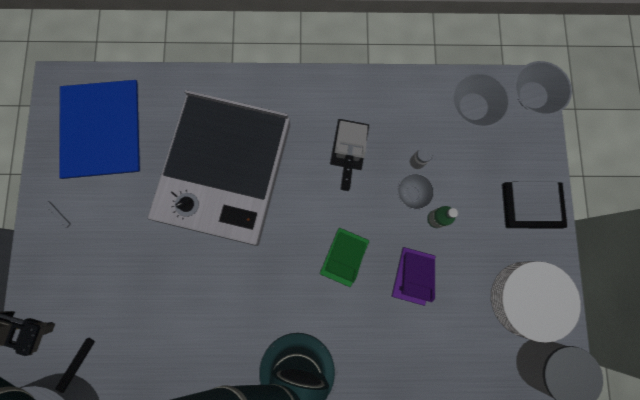

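The scene view shows the dial at (440,217), turner handle at (283,222), white holder at (271,278) and griddle plate at (407,268). In the top view, the dial is at (185,204), the handle at (347,175) and the holder at (350,140). I'll enlarge these next.

```bash
cat > h.py <<'E'
from station import telemetry, grab_frame, get_calibration, order, env
import cv2, numpy as np
C={n:get_calibration(n) for n in("scene","top")}
def ray(n,u,v):
    K=C[n]["intrinsics"];T=C[n]["world_from_camera"]
    d=np.linalg.solve(K,[u,v,1]);d=T[:3,:3]@[d[0],-d[1],-d[2]]
    return T[:3,3],d/np.linalg.norm(d)
def onz(n,uv,z):
    o,d=ray(n,*uv);return o+d*(z-o[2])/d[2]
def tri(a,b):  # scene px, top px
    o1,d1=ray("scene",*a);o2,d2=ray("top",*b)
    s=np.linalg.lstsq(np.c_[d1,-d2],o2-o1,rcond=None)[0]
    p,q=o1+s[0]*d1,o2+s[1]*d2;return (p+q)/2,np.linalg.norm(p-q)
def proj(n,p):
    K=C[n]["intrinsics"];T=C[n]["world_from_camera"]
    c=T[:3,:3].T@(np.array(p)-T[:3,3]);return (K@[c[0]/-c[2],-c[1]/-c[2],1])[:2]
def crop(im,x,y,w,h,k): return cv2.resize(im[y:y+h,x:x+w],None,fx=k,fy=k,interpolation=cv2.INTER_CUBIC)
E
python3 - <<'E'
from h import *
s=cv2.imread("pics/scene0.png");t=cv2.imread("pics/top0.png")
a=crop(s,415,195,50,37,8);b=crop(t,160,185,50,37,8);c=crop(s,240,195,80,60,5);d=crop(t,310,140,80,60,5)
cv2.imwrite("pics/m0.png",np.vstack([np.hstack([a,b]),np.hstack([c,d])]))
def plate(im,seed):
    g=cv2.cvtColor(im,cv2.COLOR_BGR2GRAY);m=(g<70).astype(np.uint8)
    n,l=cv2.connectedComponents(m);k=(l==l[seed[1],seed[0]]).astype(np.uint8)
    k=cv2.morphologyEx(k,cv2.MORPH_OPEN,np.ones((9,9)))
    cs,_=cv2.findContours(k,0,2);cc=max(cs,key=cv2.contourArea)
    q=cv2.approxPolyDP(cc,0.04*cv2.arcLength(cc,True),True)[:,0];return q,cc
for n,im,sd in(("scene",s,(407,268)),("top",t,(230,150))):
    q,cc=plate(im,sd);print(n,q.tolist());P=[onz(n,p+.0,.09) for p in q]
    print(np.round(P,3).tolist(), np.round(np.mean(P,0),3))
for n,im,bx in(("scene",s,(272,200,292,247)),("top",t,(338,164,356,193))):
    g=cv2.cvtColor(im,cv2.COLOR_BGR2GRAY);x0,y0,x1,y1=bx
    ys,xs=np.nonzero(g[y0:y1,x0:x1]<50);p=np.c_[xs+x0,ys+y0].astype(np.float32)
    r=cv2.minAreaRect(p);print(n,r,cv2.fitLine(p,2,0,.01,.01).ravel(), p.mean(0))
E
```

```text
scene [[364, 223], [346, 290], [453, 317], [464, 245]]
[[0.5, 0.095, 0.09], [0.721, 0.05, 0.09], [0.782, 0.328, 0.09], [0.559, 0.379, 0.09]] [0.64  0.213 0.09 ]
top [[188, 95], [165, 175], [264, 197], [283, 116]]
[[0.795, 0.325, 0.09], [0.552, 0.377, 0.09], [0.489, 0.094, 0.09], [0.731, 0.043, 0.09]] [0.642 0.21  0.09 ]
scene ((282.7480163574219, 223.13601684570312), (9.5703706741333, 45.4369010925293), 10.30484676361084) [ 2.0755227e-01 -9.7822392e-01  2.8251694e+02  2.2211299e+02] [282.51694 222.11299]
top ((346.5, 177.0), (26.0, 17.0), 90.0) [ 1.3818921e-01 -9.9040586e-01  3.4653076e+02  1.7545384e+02] [346.53076 175.45384]
```

View pics/m0.png

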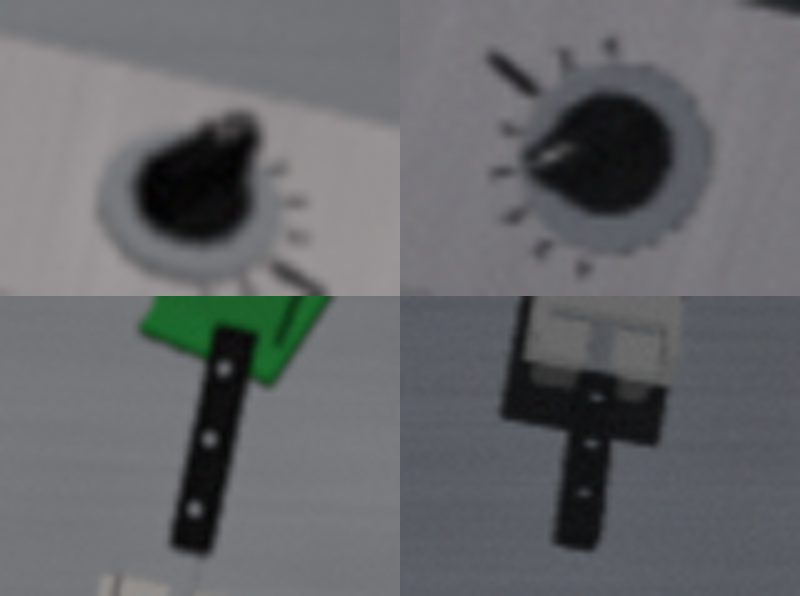

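Run:
```python
from h import *
for a,b in(((284.6,209.4),(346.8,179.2)),((281.8,223.6),(348.4,169.4)),((278.8,237.8),(349.4,160.2))): print("rivet",tri(a,b))
print("ring",onz("scene",(438.5,220.6),.08),onz("top",(187.5,204.75),.08),tri((438.5,220.6),(187.5,204.75)))
A=lambda n,x,y:((415+x/8,195+y/8) if n=="scene" else (160+(x-400)/8,185+y/8))
print("long",onz("scene",A("scene",300,280),.08),onz("top",A("top",512,74),.08),tri(A("scene",300,280),A("top",512,74)))
print("pointer mid/bright",tri(A("scene",236,126),A("top",553,157)), "tip",onz("top",A("top",528,168),.122),onz("scene",A("scene",243,118),.122))
ex=np.array([.727-.4885-.0,0,0])
T=np.array([[.795,.325],[.552,.377],[.489,.094],[.731,.043]]);d=(T[0]+T[3]-T[1]-T[2]);print("yaw top",np.arctan2(d[1],d[0]))
T=np.array([[.5,.095],[.721,.05],[.782,.328],[.559,.379]]);d=(T[1]+T[2]-T[0]-T[3]);yw=np.arctan2(d[1],d[0]);print("yaw sc",yw)
for yw in(-.205,-.215):
  R=np.array([[np.cos(yw),-np.sin(yw)],[np.sin(yw),np.cos(yw)]]);c=np.array([.641,.2115])
  print("dial from plate",c+R@[-.19,.06],"long",c+R@[-.19+.048*np.cos(np.pi-2),.06+.048*np.sin(np.pi-2)])
```

```text
rivet (array([ 0.52345711, -0.13240304,  0.1701926 ]), np.float64(0.00255279502527597))
rivet (array([ 0.5559623 , -0.13890774,  0.14700412]), np.float64(0.003973838457241063))
rivet (array([ 0.58829497, -0.14499881,  0.1234637 ]), np.float64(0.0033780843154595434))
ring [0.47066421 0.31588298 0.08      ] [0.46763378 0.31184973 0.08      ] (array([0.46822402, 0.31495323, 0.07595701]), np.float64(0.0036966256056608538))
long [0.50192037 0.35408774 0.08      ] [0.49788552 0.3518225  0.08      ] (array([0.49876299, 0.35443042, 0.07508259]), np.float64(0.0019047765768116416))
pointer mid/bright (array([0.4620778 , 0.32530981, 0.11795129]), np.float64(0.003083380890595428)) tip [0.4576547  0.33072757 0.122     ] [0.46090556 0.32869496 0.122     ]
yaw top -0.2092620914325796
yaw sc -0.21293834957939706
dial from plate [0.46719244 0.30892142] long [0.49563418 0.34758752]
dial from plate [0.46817533 0.3106546 ] long [0.4970023  0.34903435]
```

```bash
cat >> h.py <<'E'
def plan(p,ya):
    o=telemetry.get_obs();R=o["ee_rot"];a=np.arctan2(R[1,1],R[0,1])
    print("t",o["time"],"pos",o["position"].round(4),"yang",round(a,3),"f",o["force"].round(1))
    print("shift tool mm",(1e3*R.T@(np.array(p)-o["position"])).round(1),"turn",round(a-ya,3))
E
python3 -c "
from h import *
plan((.4685,.313,.19),.50)"
```

```text
t 0.1 pos [0.1669 0.6277 0.2138] yang 1.311 f [-0.3  0.9 -0.4]
shift tool mm [-372.3 -226.6   24.2] turn 0.811
```

>>> arm_command(targets=[[[91,-31,-19,0,0],[91,-31,-19,0,0],[91,-31,-19,0,0],[91,-31,-19,0,0],[91,-31,-19,0,0],[91,-31,-19,0,0],[91,-31,-19,0,0],[91,-31,-19,0,0],[91,-31,-19,0,0],[91,-31,-19,0,0]]])

```text
time: 0.93
position: [0.4186, 0.3633, 0.2144]
ee_rot: [[-0.966, 0.257, -0.0], [0.257, 0.966, -0.0], [0.0, -0.0, -1.0]]
force: [0.7, 0.5, 0.7]
opening: 0.0907
grip_force: 0.0
```

>>> arm_command(targets=[[[91,-31,-18,0,0],[91,-31,-18,4,0],[91,0,0,4,0.1],[91,0,0,4,0.1],[91,0,0,4,0.1],[91,0,0,4,0.1],[91,0,0,4,0.1],[91,0,0,0,0.1],[91,0,0,0,0.1],[91,0,0,0,0.1]]])

```text
time: 1.77
position: [0.4681, 0.314, 0.1901]
ee_rot: [[-0.485, 0.875, -0.001], [0.875, 0.485, -0.001], [-0.0, -0.001, -1.0]]
force: [0.6, 0.1, -0.1]
opening: 0.0906
grip_force: 0.0
```

>>> arm_command(targets=[[[91,0,0,0,0.01],[60,0,0,0,0],[60,0,0,0,0]]])

```text
time: 2.02
position: [0.4683, 0.3142, 0.1905]
ee_rot: [[-0.482, 0.876, -0.0], [0.876, 0.482, -0.0], [-0.0, -0.0, -1.0]]
force: [0.3, 1.1, 0.4]
opening: 0.0796
grip_force: 0.0
```

Run:
```python
from h import *
s=grab_frame("scene")[:,:,::-1];t=grab_frame("top")[:,:,::-1]
cv2.imwrite("pics/m1.png",np.hstack([crop(s,400,160,80,75,5),crop(t,145,170,80,75,5)]))
plan((.4685,.313,.098),.50)
```

```text
t 2.1167 pos [0.4684 0.3141 0.1905] yang 0.503 f [-0.1 -0.1 -0.6]
shift tool mm [-1.1 -0.5 92.5] turn 0.003
```

View pics/m1.png

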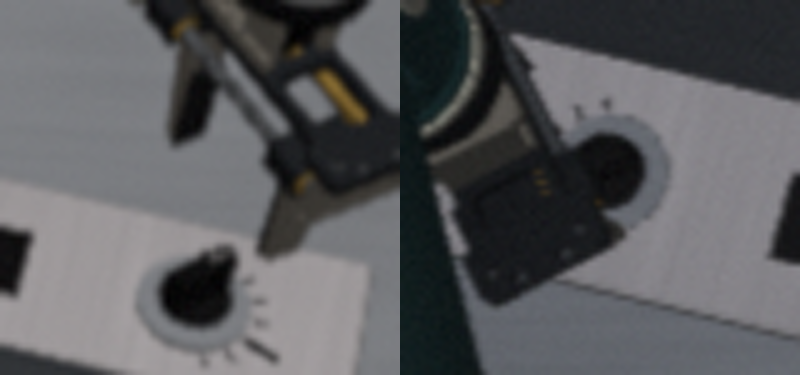

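The gripper stands above the dial (scene crop (200,290), pixel about (440,218)), with its fingers straddling the bar across its thickness. Next I'll lower it and close.

>>> arm_command(targets=[[[50,0,0,12,0],[50,0,0,12,0],[50,0,0,12,0],[50,0,0,12,0],[50,0,0,12,0],[50,0,0,12,0],[50,0,0,10,0],[50,0,0,10,0],[50,0,0,0,0],[50,0,0,0,0]]], force=10)

```text
time: 2.95
position: [0.4683, 0.314, 0.098]
ee_rot: [[-0.48, 0.877, -0.001], [0.877, 0.48, -0.001], [-0.0, -0.001, -1.0]]
force: [0.3, 0.0, -0.8]
opening: 0.0501
grip_force: 0.0
```

>>> arm_command(targets=[[[5,0,0,0,0],[5,0,0,0,0],[5,0,0,0,0],[5,0,0,0,0],[5,0,0,0,0],[5,0,0,0,0],[5,0,0,0,0],[5,0,0,0,0]]], force=10)

```text
time: 3.62
position: [0.4683, 0.3142, 0.0988]
ee_rot: [[-0.48, 0.877, -0.0], [0.877, 0.48, 0.0], [0.0, -0.0, -1.0]]
force: [-0.9, -0.7, 3.1]
opening: 0.014
grip_force: 10.0
```

>>> arm_command(targets=[[[5,0,0,0,0.1],[5,0,0,0,0.1],[5,0,0,0,0.1],[5,0,0,0,0.1],[5,0,0,0,0.1],[5,0,0,0,0.1],[5,0,0,0,0.1],[5,0,0,0,0.1],[5,0,0,0,0.1],[5,0,0,0,0.1]]], force=20)

```text
time: 4.45
position: [0.4685, 0.3142, 0.0989]
ee_rot: [[0.483, 0.876, 0.0], [0.876, -0.483, 0.0], [0.0, -0.0, -1.0]]
force: [-1.4, -0.5, 2.2]
opening: 0.0138
grip_force: 20.0
```

>>> arm_command(targets=[[[5,0,0,0,0.1],[5,0,0,0,0.045],[5,0,0,0,0],[5,0,0,0,0],[5,0,0,0,0],[5,0,0,0,0]]])

```text
time: 4.95
position: [0.4685, 0.3142, 0.0988]
ee_rot: [[0.6, 0.8, 0.0], [0.8, -0.6, 0.0], [0.0, -0.0, -1.0]]
force: [-1.0, -1.8, 6.0]
opening: 0.0135
grip_force: 20.0
```

>>> arm_command(targets=[[[50,0,0,0,0],[50,0,0,0,0],[50,0,0,0,0],[50,0,0,0,0],[50,0,0,-12,0],[50,0,0,-15,0],[50,0,0,-20,0],[50,0,0,-25,0],[50,0,0,-25,0],[50,0,0,0,0]]])

```text
time: 5.78
position: [0.4713, 0.3156, 0.2011]
ee_rot: [[0.601, 0.799, 0.007], [0.799, -0.601, 0.006], [0.009, 0.002, -1.0]]
force: [1.1, 0.1, 0.8]
opening: 0.0503
grip_force: 0.0
```

```bash
python3 -c "
from h import *
plan((.575,-.143,.20),-1.763)"
```

```text
t 5.7833 pos [0.4713 0.3156 0.2011] yang -0.644 f [1.1 0.1 0.8]
shift tool mm [-304.3  358.4   -1. ] turn 1.119
```

>>> arm_command(targets=[[[60,0,0,-30,0],[60,-15,18,-20,0],[60,-25,29,0,0],[60,-25,29,0,0],[60,-25,29,0,0],[60,-25,29,0,0],[60,-25,29,0,0],[60,-25,29,0,0],[60,-25,29,0,0],[60,-25,29,0,0]]])

```text
time: 6.62
position: [0.5393, -0.0097, 0.2461]
ee_rot: [[0.6, 0.8, 0.001], [0.8, -0.6, 0.001], [0.001, 0.0, -1.0]]
force: [-0.0, -0.4, -0.6]
opening: 0.0599
grip_force: 0.0
```

>>> arm_command(targets=[[[60,-25,30,0,0],[60,-25,30,0,0],[60,-25,30,0,0],[60,-14,18,0,0.1],[60,0,0,0,0.12],[60,0,0,0,0.12],[60,0,0,0,0.12],[60,0,0,0,0.12],[60,0,0,0,0.12],[60,0,0,0,0.12]]])

```text
time: 7.45
position: [0.5721, -0.1438, 0.2459]
ee_rot: [[0.995, 0.101, 0.0], [0.101, -0.995, 0.0], [0.0, -0.0, -1.0]]
force: [-0.4, -0.5, -0.4]
opening: 0.0601
grip_force: 0.0
```

>>> arm_command(targets=[[[60,0,0,0,0.1],[60,0,0,0,0.1],[60,0,0,0,0.1],[60,0,0,0,0],[60,0,0,0,0]]])

```text
time: 7.87
position: [0.5721, -0.1437, 0.2456]
ee_rot: [[0.982, -0.189, -0.0], [-0.189, -0.982, -0.0], [-0.0, 0.0, -1.0]]
force: [0.1, 0.3, -0.2]
opening: 0.0602
grip_force: 0.0
```

Run:
```python
from h import *
s=grab_frame("scene")[:,:,::-1];t=grab_frame("top")[:,:,::-1]
cv2.imwrite("pics/s2.png",s);cv2.imwrite("pics/t2.png",t)
a=crop(s,415,195,50,37,8);b=crop(t,160,185,50,37,8);c=crop(s,240,195,80,60,5);d=crop(t,310,140,80,60,5)
cv2.imwrite("pics/m2.png",np.vstack([np.hstack([a,b]),np.hstack([c,d])]))
plan((.575,-.143,.107),-1.763)
```

```text
t 7.9667 pos [ 0.5722 -0.1438  0.2457] yang -1.762 f [ 1.  -0.6 -0.1]
shift tool mm [  2.6  -1.2 138.7] turn 0.001
```

View pics/m2.png

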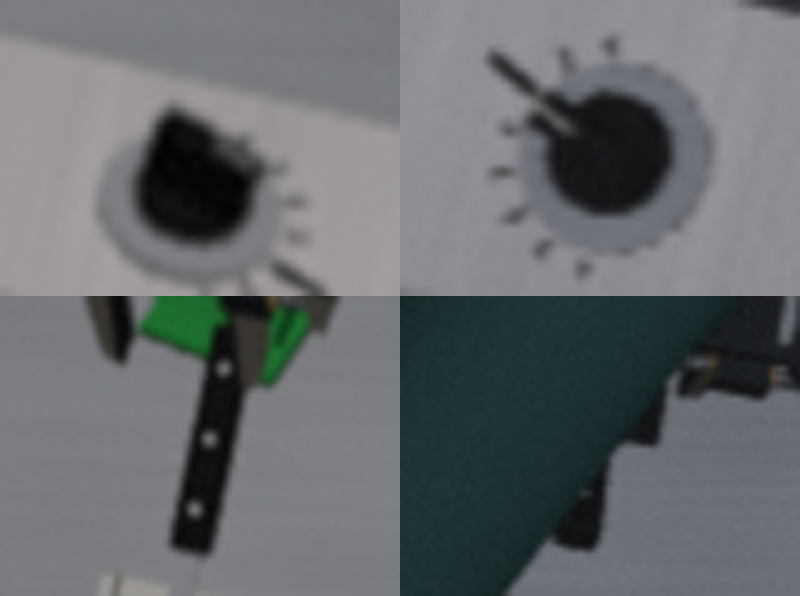

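The dial's white line now points at the long mark (top crop: line (575,133) to (543,100), mark (512,74)). The fingers straddle the turner handle from above. I'll check the angle numerically.

Run:
```python
from h import *
A=lambda n,x,y:((415+x/8,195+y/8) if n=="scene" else (160+(x-400)/8,185+y/8))
# bright pointer pixels
for n,f,c0,z in(("top","t2",(576,131),.124),):
  for c in((578,136),(560,117),(543,100)): print(onz("top",A("top",*c),z))
a=onz("top",A("top",578,136),.124);b=onz("top",A("top",543,100),.124)
print("ang",np.arctan2(b[1]-a[1],b[0]-a[0]))
m1=onz("top",A("top",490,55),.08);m2=onz("top",A("top",535,93),.08);print("mark ang",np.arctan2(*(m1-m2)[[1,0]]),m1,m2)
print([(np.array(proj("top",(.4685,.3142,.124)))-[160,185])*8+[400,0],(np.array(proj("scene",(.4685,.3142,.124)))-[415,195])*8])
for r in(.021,-.021): print((np.array(proj("scene",(.4685+r*.6,.3142+r*.8,.124)))-[415,195])*8)
for r in(.021,-.021): print((np.array(proj("top",(.4685+r*.6,.3142+r*.8,.124)))-[160,185])*8+[400,0])
```

```text
[0.46845748 0.31370248 0.124     ]
[0.4750357 0.3202014 0.124    ]
[0.48093132 0.32633183 0.124     ]
ang 0.7915929314202564
mark ang 0.8847157883308341 [0.50476428 0.3600458  0.08      ] [0.4910203  0.34325963 0.08      ]
[array([576.54614695, 135.87433539]), array([205.45018561, 129.62286653])]
[255.29147649 160.16856056]
[156.15739198  99.4133241 ]
[529.34390331  99.48472522]
[623.91366728 172.39136227]
```

Run:
```python
from h import *
s=cv2.imread("pics/s2.png");t=cv2.imread("pics/t2.png")
def e(x): return cv2.convertScaleAbs(x,alpha=1.8,beta=-10)
cv2.imwrite("pics/m3.png",np.hstack([e(crop(s,425,203,25,25,16)),e(crop(t,168,190,25,25,16))]))
print(cv2.cvtColor(t,cv2.COLOR_BGR2GRAY)[194:206,172:192])
```

```text
[[108  64  46  69 116 137 142 139 118 115 118 115 116 116 112 113 114 111
  109 110]
 [140 120  76  47  70 118 135 128 115 113 114 116 109 109 109 111 113 116
  112 113]
 [147 141 120  85  63  87  83  81  96 108 107 102  80  63  74  84  98 106
  113 115]
 [146 148 144 137 111  80  46  36  54  88  81  49  31  28  31  32  39  58
   89 104]
 [145 147 143 138 114  98  69  36  26  32  30  24  22  20  22  21  22  26
   37  56]
 [143 140 139 116  72  55  81  72  46  28  23  19  21  21  22  21  25  24
   22  30]
 [127 113 122  97  55  31  41  81  81  48  27  21  16  20  23  21  21  23
   22  20]
 [126  95 103 106  90  64  37  38  60  53  34  23  19  21  17  20  21  21
   23  21]
 [144 138 132 120 111 104  64  28  26  27  27  21  23  23  21  19  22  23
   21  23]
 [144 142 134 119 112 105  66  28  24  21  21  21  25  23  21  21  21  19
   22  22]
 [142 142 131 117 108  95  55  24  23  22  21  21  21  23  25  22  22  21
   20  22]
 [134 133 129 116 111 103  63  26  24  20  21  20  21  26  20  22  20  19
   20  20]]
```

View pics/m3.png

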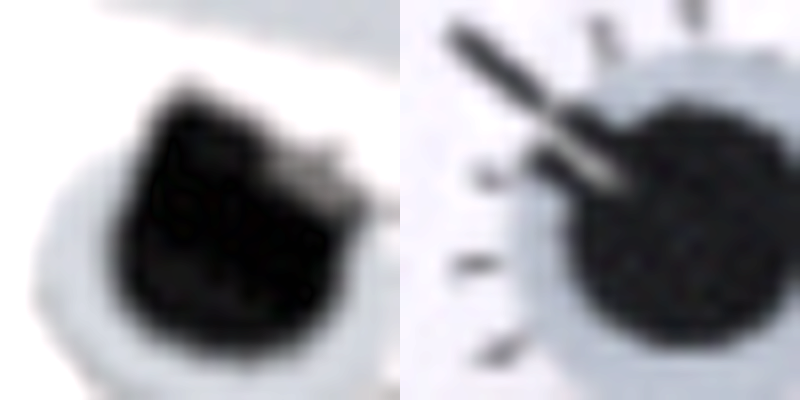

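The top crop shows the white line running from (625,190) to (548,115), close to in line with the long mark. In the scene crop, the bar's back edge runs (185,85) to (370,200). I'll fit that edge as a check.

Run:
```python
from h import *
s=cv2.cvtColor(cv2.imread("pics/s2.png"),cv2.COLOR_BGR2GRAY).astype(float)
print(s[206:218,434:452].astype(int))
pts=[]
for u in range(437,446):
    col=s[203:220,u]; thr=95
    for k in range(len(col)-1):
        if col[k]>thr>=col[k+1]: pts.append((u,203+k+(col[k]-thr)/(col[k]-col[k+1])));break
pts=np.float32(pts);print(pts.round(2).tolist())
P=np.array([onz("scene",p,.124) for p in pts]);L=cv2.fitLine(P[:,:2].astype(np.float32),cv2.DIST_HUBER,0,.001,.001).ravel();print(np.arctan2(L[1],L[0]))
t=cv2.cvtColor(cv2.imread("pics/t2.png"),cv2.COLOR_BGR2GRAY).astype(float)
# ridge of white line, perpendicular samples along anti-diagonal
q=[]
for k in range(0,4):
    r=198+k; seg=t[r,176+k:182+k] ;
for c in ((177,198),(178,199),(179,200),(180,201)):
    i=np.arange(-1,2);w=np.array([t[c[1]-j,c[0]+j] for j in i])-20;w=w.clip(0);print(w)
    d=(w*i).sum()/w.sum();q.append(onz("top",(c[0]+d,c[1]-d),.124))
q=np.array(q);L=cv2.fitLine(q[:,:2].astype(np.float32),2,0,.001,.001).ravel();print("top line",np.arctan2(L[1],L[0]),L)
```

```text
[[151 152 150 150 152 152 151 149 146 143 137 135 132 129 126 124 121 120]
 [153 147 137 140 150 153 154 152 151 151 149 150 149 144 138 133 132 130]
 [146 125 100 109 130 143 150 151 151 151 151 153 153 150 147 146 148 145]
 [125  81  51  55  81 109 129 141 150 153 152 153 152 151 149 150 152 151]
 [ 88  37  14  16  33  52  77 110 138 149 152 151 152 150 149 150 151 150]
 [ 64  15  11  14  15  18  31  68 108 130 138 136 140 149 150 150 152 151]
 [ 42   6   7  14  17  16  16  38  70  89 100 102 124 146 150 150 151 152]
 [ 22   4   6  10  12  14  15  35  63  73  72  82 119 139 149 151 151 151]
 [  8   5   3   4   8   4  12  24  40  57  70  73  88 111 137 146 145 150]
 [  5   6  10   6   4   9   6  11  16  31  50  65  66  75 112 126 128 146]
 [  6   5   6   7   5   8   5   5   9  10  21  37  44  63 101 112 125 145]
 [ 12   7   3   6   6   6   5   6   5   7   5  15  39  80 119 137 145 153]]
[[437.0, 208.25999450683594], [438.0, 208.7100067138672], [439.0, 209.25], [440.0, 209.64999389648438], [441.0, 210.36000061035156], [442.0, 211.33999633789062], [443.0, 211.85000610351562], [444.0, 212.17999267578125], [445.0, 212.35000610351562]]
0.97131014
[52. 78. 26.]
[11. 61. 16.]
[17. 61. 26.]
[ 8. 40. 28.]
top line 0.929932 [0.59788847 0.8015793  0.47554198 0.32415828]
```

>>> arm_command(targets=[[[60,1,0,18,0],[60,1,-1,18,0],[60,1,0,18,0],[60,0,0,18,0],[60,0,0,18,0],[60,0,0,18,0],[60,0,0,16,0],[60,0,0,15,0],[60,0,0,0,0],[50,0,0,0,0]]])

```text
time: 8.8
position: [0.5751, -0.1436, 0.1063]
ee_rot: [[0.981, -0.192, -0.001], [-0.192, -0.981, 0.0], [-0.001, 0.0, -1.0]]
force: [0.4, -0.5, 1.0]
opening: 0.0552
grip_force: 0.0
```

>>> arm_command(targets=[[[10,0,0,0,0],[10,0,0,0,0],[10,0,0,0,0],[10,0,0,0,0],[10,0,0,0,0],[10,0,0,0,0],[10,0,0,0,0],[10,0,0,0,0]]], force=30)

```text
time: 9.47
position: [0.5757, -0.1433, 0.107]
ee_rot: [[0.981, -0.192, 0.001], [-0.192, -0.981, 0.0], [0.001, -0.0, -1.0]]
force: [-0.2, 0.5, 4.5]
opening: 0.0237
grip_force: 30.0
```

>>> arm_command(targets=[[[10,0,0,0,0],[10,0,0,0,0],[10,-4,0,-2.8,0],[10,-8.3,0,-5.6,0],[10,-8.3,0,-5.6,0],[10,-8.3,0,-5.6,0]]], force=50)

```text
time: 9.97
position: [0.5465, -0.1383, 0.1269]
ee_rot: [[0.981, -0.192, 0.001], [-0.192, -0.981, -0.001], [0.001, 0.0, -1.0]]
force: [4.7, -0.4, 0.2]
opening: 0.0236
grip_force: 50.0
```

Smooth so far (about 5 N), so I'll keep drawing.

>>> arm_command(targets=[[[10,-10,0,-6.8,0],[10,-10,0,-6.8,0],[10,-10,0,-6.8,0],[10,-10,0,-6.8,0],[10,-10,0,-6.8,0],[10,-10,0,-6.8,0],[10,-10,0,-6.8,0],[10,-10,0,-6.8,0],[10,-10,0,-6.8,0],[10,-4,0,-2.8,0]]])

```text
time: 10.8
position: [0.4511, -0.119, 0.1899]
ee_rot: [[0.981, -0.193, -0.004], [-0.192, -0.981, 0.003], [-0.005, -0.003, -1.0]]
force: [-0.3, -0.4, -2.3]
opening: 0.0234
grip_force: 50.0
```

>>> arm_command(targets=[[[10,-4,0,-4,0],[10,-4,0,-10,0],[10,0,0,-20,0],[10,0,0,-20,0],[10,0,0,-20,0],[10,0,0,-10,0],[10,0,0,0,0],[10,0,0,0,0]]])

```text
time: 11.47
position: [0.4464, -0.1176, 0.2738]
ee_rot: [[0.982, -0.191, -0.001], [-0.191, -0.982, 0.002], [-0.001, -0.002, -1.0]]
force: [0.2, 0.5, -1.4]
opening: 0.0236
grip_force: 50.0
```

Run:
```python
from h import *
s=grab_frame("scene")[:,:,::-1];t=grab_frame("top")[:,:,::-1]
cv2.imwrite("pics/m4.png",np.vstack([crop(s,180,100,320,150,2.5),crop(t,150,80,320,150,2.5)])[:,:800][:600] if 0 else np.vstack([crop(s,200,120,260,150,2),crop(t,140,90,260,150,2)]))
plan((.578,.015,.30),-.21)
```

```text
t 11.5667 pos [ 0.4459 -0.1178  0.2732] yang -1.764 f [ 0.1  0.2 -3.2]
shift tool mm [ 104.1 -155.6  -27. ] turn -1.554
```

View pics/m4.png

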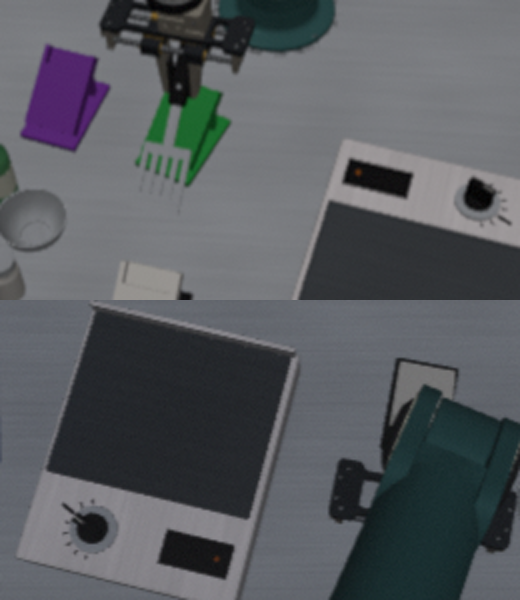

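The turner is free of the holder, blade sloping down (scene crop (165,160)). The dial, bowl and shaker haven't moved. Next I'll swing it round to the griddle's right side.

>>> arm_command(targets=[[[10,0,0,-14,-0.06],[10,0,0,-14,-0.12],[10,0,0,0,-0.12],[10,0,0,0,-0.12],[10,0,0,0,-0.12],[10,0,0,0,-0.12],[10,0,0,0,-0.12],[10,0,0,0,-0.12],[10,0,0,0,-0.12],[10,0,0,0,-0.12]]])

```text
time: 12.4
position: [0.446, -0.1185, 0.3012]
ee_rot: [[0.58, 0.815, -0.002], [0.815, -0.58, -0.001], [-0.002, -0.001, -1.0]]
force: [0.9, -0.6, -2.0]
opening: 0.024
grip_force: 50.0
```

>>> arm_command(targets=[[[10,0,0,0,-0.12],[10,0,0,0,-0.12],[10,0,0,0,-0.12],[10,0,0,0,-0.05],[10,0,0,0,0],[10,0,0,0,0]]], force=50)

```text
time: 12.9
position: [0.4463, -0.1185, 0.3015]
ee_rot: [[0.215, 0.977, -0.002], [0.977, -0.215, -0.001], [-0.001, -0.001, -1.0]]
force: [0.4, 0.5, -1.1]
opening: 0.0235
grip_force: 50.0
```

Run:
```python
from h import *
plan((.578,.015,.25),-.21)
```

```text
t 12.9 pos [ 0.4463 -0.1185  0.3015] yang -0.216 f [ 0.4  0.5 -1.1]
shift tool mm [158.8 100.   51.2] turn -0.006
```

>>> arm_command(targets=[[[10,15,10,0,0],[10,24,15,0,0],[10,24,15,0,0],[10,24,15,0,0],[10,24,15,8,0],[10,24,15,10,0],[10,14,10,10,0],[10,10,5,10,0],[10,0,0,13,0],[10,0,0,0,0]]])

```text
time: 13.73
position: [0.5762, 0.0154, 0.2482]
ee_rot: [[0.213, 0.977, -0.005], [0.977, -0.213, -0.002], [-0.003, -0.005, -1.0]]
force: [-0.9, 0.8, -2.6]
opening: 0.0239
grip_force: 50.0
```

>>> arm_command(targets=[[[10,0,0,12,0],[10,0,0,12,0],[10,0,0,12,0],[10,0,0,12,0],[10,0,0,10,0],[10,0,0,8,0],[10,0,0,6,0],[10,0,0,6,0],[10,0,0,0,0],[10,0,0,0,0]]], force=20)

```text
time: 14.57
position: [0.5785, 0.0157, 0.1732]
ee_rot: [[0.213, 0.977, 0.0], [0.977, -0.213, -0.0], [-0.0, 0.0, -1.0]]
force: [0.2, 0.7, -1.7]
opening: 0.024
grip_force: 20.0
```

>>> arm_command(targets=[[[10,0,0,6,0],[10,0,0,6,0],[10,0,0,6,0],[10,0,0,6,0],[10,0,0,6,0],[10,0,0,6,0],[10,0,0,6,0],[10,0,0,6,0],[10,0,0,0,0]]])

```text
time: 15.32
position: [0.5778, 0.0161, 0.1238]
ee_rot: [[0.213, 0.977, -0.002], [0.977, -0.213, -0.0], [-0.0, -0.002, -1.0]]
force: [0.7, 0.3, -0.7]
opening: 0.024
grip_force: 20.0
```

>>> arm_command(targets=[[[10,0,0,6,0],[10,0,0,6,0],[10,0,0,6,0],[10,0,0,6,0],[10,0,0,4,0],[10,0,0,0,0],[10,0,0,0,0]]])

```text
time: 15.9
position: [0.5782, 0.0159, 0.0968]
ee_rot: [[0.212, 0.977, -0.001], [0.977, -0.212, -0.0], [-0.0, -0.001, -1.0]]
force: [-0.4, -1.1, -1.8]
opening: 0.0239
grip_force: 20.0
```

Run:
```python
from h import *
o=telemetry.get_obs();print(o["position"],o["force"],o["torque"],o["time"])
s=grab_frame("scene")[:,:,::-1];t=grab_frame("top")[:,:,::-1]
cv2.imwrite("pics/s5.png",s);cv2.imwrite("pics/t5.png",t)
cv2.imwrite("pics/m5.png",np.vstack([crop(s,300,170,200,75,4),crop(t,150,80,200,75,4)]))
```

```text
[0.57818299 0.01594879 0.09682386] [-0.42242732 -1.11612525 -1.79979929] [-0.16033754  0.01959862 -0.01196098] 15.9
```

View pics/m5.png

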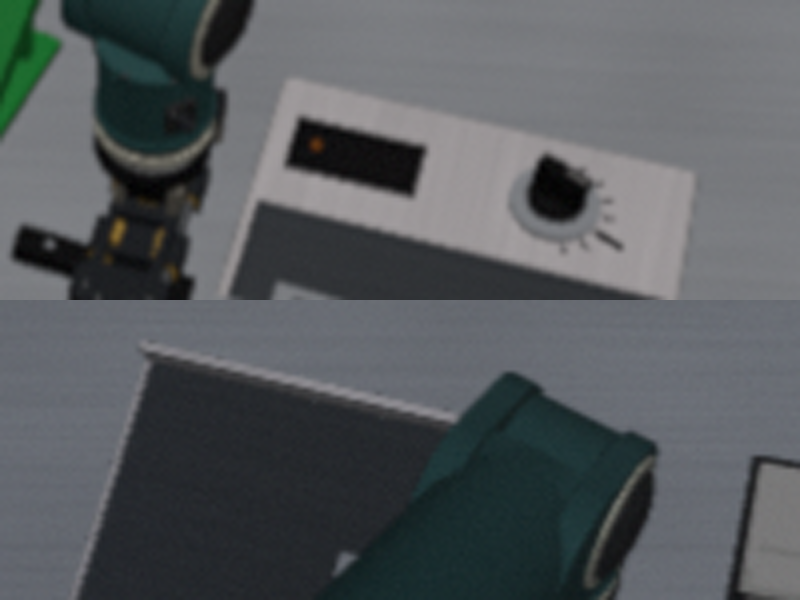

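The blade tip is on the plate (scene crop (330,295), top crop (345,560)) and the handle sticks out at the left, with the dial undisturbed. I'll keep lowering to level.

>>> arm_command(targets=[[[10,0,0,5,0],[10,0,0,5,0],[10,0,0,4,0],[10,0,0,3,0],[10,0,0,3,0],[10,0,0,0,0],[10,0,0,0,0]]])

```text
time: 16.58
position: [0.5783, 0.0158, 0.077]
ee_rot: [[0.213, 0.977, -0.0], [0.977, -0.213, -0.0], [-0.0, -0.0, -1.0]]
force: [0.6, 0.2, -1.1]
opening: 0.0239
grip_force: 20.0
```

>>> arm_command(targets=[[[10,0,0,1,0],[10,0,0,1,0],[10,0,0,1,0],[10,0,0,0,0],[10,0,0,0,0]]])

```text
time: 17.0
position: [0.5784, 0.0158, 0.0742]
ee_rot: [[0.212, 0.977, 0.0], [0.977, -0.212, 0.0], [0.0, 0.0, -1.0]]
force: [0.2, -0.8, 0.0]
opening: 0.0237
grip_force: 20.0
```

Run:
```python
from h import *
o=telemetry.get_obs();print(o["position"],o["force"],o["torque"],o["time"])
s=grab_frame("scene")[:,:,::-1]
cv2.imwrite("pics/s6.png",s)
cv2.imwrite("pics/m6.png",crop(s,280,190,160,110,5))
```

```text
[0.57838744 0.0158235  0.0742077 ] [ 0.16725616 -0.7580075   0.02391713] [-0.13155555  0.03873535  0.03997693] 17.0
```

View pics/m6.png

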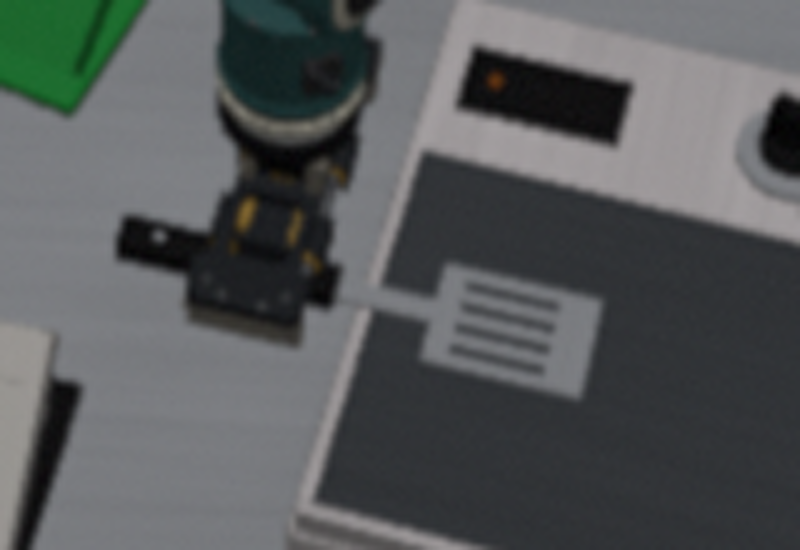

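The blade lies on the plate at about crop (510,330), nearly flat. I'll press slightly until the force shows full contact.

>>> arm_command(targets=[[[10,0,0,0.7,0],[10,0,0,0.7,0],[10,0,0,0,0],[10,0,0,0,0],[10,0,0,0,0]]])

```text
time: 17.47
position: [0.5785, 0.0158, 0.073]
ee_rot: [[0.212, 0.977, 0.0], [0.977, -0.212, 0.0], [0.0, 0.0, -1.0]]
force: [-1.4, -0.8, 3.4]
opening: 0.0241
grip_force: 20.0
```

>>> arm_command(targets=[[[10,0,0,0.7,0],[10,0,0,0.7,0],[10,0,0,0,0],[10,0,0,0,0],[10,0,0,0,0]]])

```text
time: 17.88
position: [0.5785, 0.0158, 0.0714]
ee_rot: [[0.213, 0.977, 0.0], [0.977, -0.213, -0.0], [0.0, 0.0, -1.0]]
force: [0.1, -1.3, 4.6]
opening: 0.0236
grip_force: 20.0
```

>>> arm_command(targets=[[[10,0,0,0.7,0],[10,0,0,0.7,0],[10,0,0,0,0],[10,0,0,0,0],[10,0,0,0,0]]])

```text
time: 18.3
position: [0.5785, 0.0157, 0.07]
ee_rot: [[0.213, 0.977, 0.0], [0.977, -0.213, -0.0], [-0.0, 0.0, -1.0]]
force: [0.7, -2.2, 2.8]
opening: 0.0239
grip_force: 20.0
```

>>> arm_command(targets=[[[10,0,0,0,0],[10,0,0,0,0],[10,0,0,-1,0],[10,0,0,-1,0],[10,0,0,-0.6,0],[10,0,0,0,0],[10,0,0,0,0],[10,0,0,0,0]]], force=5)

```text
time: 18.97
position: [0.578, 0.016, 0.0724]
ee_rot: [[0.212, 0.977, -0.001], [0.977, -0.212, 0.0], [0.0, -0.001, -1.0]]
force: [-1.0, -0.6, -1.3]
opening: 0.0239
grip_force: 5.0
```

>>> arm_command(targets=[[[10,0,0,0,0],[10,0,0,0,0],[10,0,0,0,0],[10,0,0,0,0],[10,0,0,-4,0],[10,0,0,-8,0],[10,0,0,-12,0],[10,0,0,-12,0],[10,0,0,-12,0],[10,0,0,-12,0]]], force=60)

```text
time: 19.8
position: [0.5787, 0.0157, 0.1344]
ee_rot: [[0.213, 0.977, 0.001], [0.977, -0.213, 0.0], [0.001, 0.001, -1.0]]
force: [0.4, -0.3, -1.7]
opening: 0.0238
grip_force: 60.0
```

>>> arm_command(targets=[[[10,4,0,-12,0],[10,8,0,-12,0],[10,10,0,-12,0],[10,10,0,-12,0],[10,10,0,-8,0],[10,10,0,-4,0],[10,8,0,0,0],[10,5,0,0,0],[10,0,0,0,0],[10,0,0,0,0]]])

```text
time: 20.63
position: [0.5917, 0.0793, 0.1919]
ee_rot: [[0.212, 0.977, -0.001], [0.977, -0.212, -0.001], [-0.001, -0.001, -1.0]]
force: [0.0, -0.5, -1.9]
opening: 0.0236
grip_force: 60.0
```

Run:
```python
from h import *
o=telemetry.get_obs();print(o["position"],o["force"],o["torque"],o["time"],o["grip_force"])
s=grab_frame("scene")[:,:,::-1];t=grab_frame("top")[:,:,::-1]
cv2.imwrite("pics/s7.png",s);cv2.imwrite("pics/t7.png",t)
cv2.imwrite("pics/m7.png",np.vstack([crop(s,290,170,200,75,4),crop(t,150,80,200,75,4)]))
```

```text
[0.59169057 0.07925389 0.19188262] [ 0.0272158  -0.45829575 -1.94849953] [-0.26223674  0.11232108 -0.02103766] 20.6333 59.99908268451691
```

View pics/m7.png

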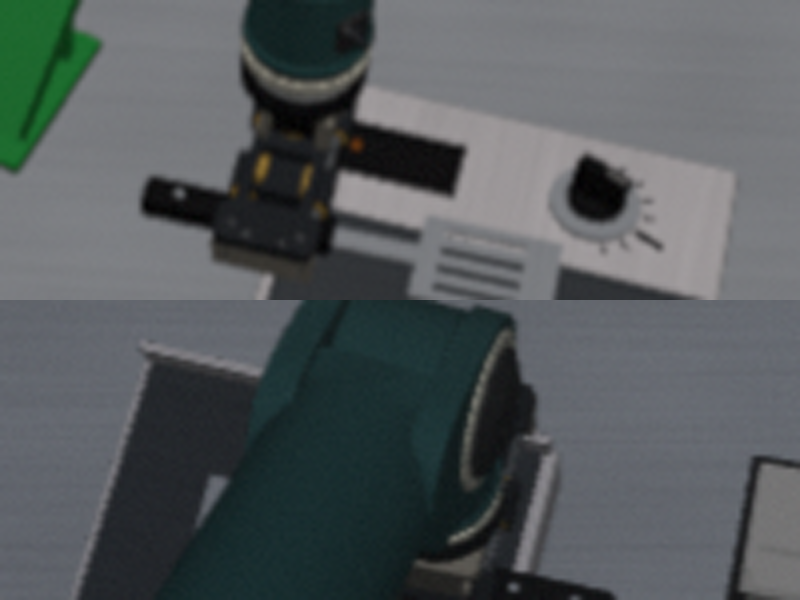

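The blade sits over the plate, level-looking (scene crop (485,265)), and the dial still points at its mark. One numeric check of the level.

Run:
```python
from h import *
s=cv2.imread("pics/s7.png");g=cv2.cvtColor(s,cv2.COLOR_BGR2GRAY)
o=telemetry.get_obs();R=o["ee_rot"];G=o["position"]-R[:,2]*env.hold_point_z
for deg in(-6,-3,0,3,6):
    a=np.radians(deg);f=np.cos(a)*R[:,0]+np.sin(a)*np.array([0,0,1])
    print(deg,[proj("scene",G+f*d+w*R[:,1]).round(1).tolist() for d in(.09,.18) for w in(-.0325,.0325)])
T=[proj("scene",G+R[:,0]*d+w*R[:,1]) for d in(.08,.19) for w in(-.04,.04)]
T=np.array(T).astype(int);x0,y0=T.min(0)-4;x1,y1=T.max(0)+4
m=np.zeros_like(g);m[y0:y1,x0:x1]=(g[y0:y1,x0:x1]>85)
m[:, :]=cv2.morphologyEx(m,cv2.MORPH_CLOSE,np.ones((5,5)))
# exclude the paler case top
cs,_=cv2.findContours(m,0,2)
for c in cs:
    if cv2.contourArea(c)>200: print(cv2.contourArea(c),cv2.boundingRect(c),cv2.approxPolyDP(c,3,True)[:,0].tolist())
cv2.imwrite("pics/m8.png",crop(s,x0-8,y0-8,80,60,8)); print(x0-8,y0-8)
```

```text
-6 [[395.8, 224.9], [391.1, 244.9], [428.8, 234.6], [425.0, 255.0]]
-3 [[396.2, 224.0], [391.4, 244.0], [429.7, 232.7], [425.9, 253.1]]
0 [[396.4, 223.0], [391.6, 243.0], [430.4, 230.7], [426.6, 251.2]]
3 [[396.6, 221.9], [391.8, 242.0], [431.0, 228.7], [427.1, 249.2]]
6 [[396.7, 220.9], [391.9, 240.9], [431.3, 226.5], [427.5, 247.1]]
1431.5 (383, 215, 55, 37) [[383, 215], [383, 233], [390, 234], [394, 244], [426, 251], [428, 239], [437, 237], [432, 215]]
375 207
```

View pics/m8.png

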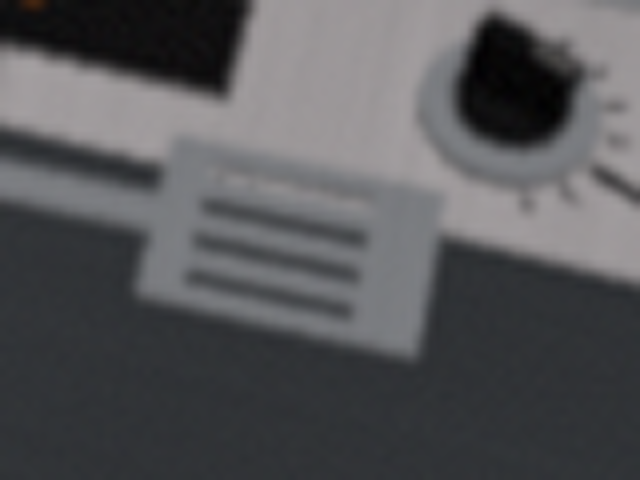

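The blade corners, at (397,224), (392,244), (430,231) and (427,252), match the level prediction to within about 1 degree. The dial points at its mark. I'll hand in the job.

```bash
python3 -c "
from station import order
print(order.close_job())"
```

```text
the job is handed in; nothing more can be done
None
```

The job is handed in: the dial is at the long mark, and the turner is held level (within about 1°) over the middle of the griddle plate, about 12 cm above it; the bowl, shaker and bottle were left alone, and the robot clock read about 20.7 s of the 48 s allowed.

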